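# Clamp the chip chute joint with its draw latch

## Robot

A 6-joint arm with a two-finger parallel gripper is mounted at the origin on the work surface. World frame = base frame: x ahead of the robot, y to its left, z up, the work surface at z = 0. Lengths are in mm, angles in rad, forces in N, time in s.
With the tool pointing down it reaches from about 300 to 850 mm from the base axis. Payload 4.2 kg.
Tool frame: the origin (TCP) lies at the very end of the fingers, on their centre line; the grasp point (between the pads) lies 19 mm behind it; z points along the fingers, y is the direction in which the jaws open and shut (so a half turn about z gives the same grasp; the last joint's range is limited). The gripper opens to 91 mm and grips with 3 to 60 N. Pads are 32 mm wide; open, the fingers measure 118 mm over their backs; the gripper's body (76 mm by 178 mm) begins 60 mm behind the grasp point.
Start: joints at [1.328, 0.32, 1.565, -0, 1.257, -0.02], TCP at [127.054, 560.803, 213.976] pointing down, gripper open.
Joint ranges: [-3.11, 3.11], [-0.84, 2.01], [0.21, 2.61], [-1.34, 4.49], [0.05, 2.63], [-2.56, 2.56]. Speed limits (rad/s): [2.57, 2.57, 3.14, 3.14, 3.14, 3.14].

## Interface

Orientations are given as a unit quaternion [w, x, y, z].
In Python, from bench import manip gives the robot as it stands.
- The arm moves only by the tool step_arm, never from a script. Its argument "deltas" is a list of rows, each a list of 4 numbers: the shift along the tool's x, y, z in m, then the turn about the tool's z in degrees. In form: [[tx, ty, tz, twist], ...]. A call has 1 to 5 rows; each row is the pose to reach, as a shift and turn from the pose commanded when the call began, along the tool's axes at that moment; what a row does not reach only later rows make up. A row lasts 1/12 s, in which the tool goes at most 41.7 mm and 7.16 degrees, less where a joint would pass 70% of its speed; a pose out of reach is approached as far as the arm can. A call with a gripper value outside its range is refused whole. "gripper" is the finger opening in m, from 0 to 0.0912, set as the call begins (left out, the last holds). The fingers move at their own pace and stop on an object; the grip force is fixed at half the most. Time passes only in rows, so rows that repeat a pose let the fingers close. It gives the time, the measured TCP pose, the force and the opening at its end, in the units of the state.
- manip.observe(): the state, without advancing time (a new reading comes with each control period).
- manip.get_image(name): name is "scene" or "top" or "wrist"; returns the picture (420x560x3 uint8, red, green, blue); there is no depth.
- manip.camera_info(name): a dict with "fx", "fy", "cx", "cy" (pixels), "dist" ([k1, k2, p1, p2, k3] as OpenCV has them; the pictures are not rectified), "rvec" (rotation vector, rad) and "tvec" (3), from world to camera coordinates, as OpenCV has them. Camera axes: x right, y down, z forward; pixel columns grow to the right and rows downward; lengths in mm; the calibration is good to about 2 mm. A picture is of the moment at which its call begins: read the wrist's pose just before it. camera_info takes no time and is no camera call; for the wrist camera it gives the pose at the moment of the call.
- manip.sign_off(): hands the job in, once; it reports no verdict.
The state is a dict: "time_s": time; "joints": joint angles; "qd": joint speeds; "joint_efforts": joint torques, N m; "tcp_pos": TCP position; "orientation": TCP orientation; "contact_force": force on the tool from outside, world axes, zero at the start; "torque": the same for the moment, N m; "finger_gap": finger opening in mm.
Only numpy, scipy, OpenCV 4.12 (cv2) and the standard library are available. Lean on these libraries where they do the work, as an engineer would, in place of code of your own. Each camera call takes 0.05 s, during which the arm holds its last target. There are 200 camera calls.

## Task

The upper section of the sloping green chip chute has only been pushed on loosely. Swing the latch's wire loop over to the upper section, drop its crossbar into the slot behind the steel hook, then throw the red lever all the way over, past centre and fully down, so that it stays down by itself and holds the joint pulled tight. Leave the other things on the bench where they are, and let go of everything.

Things in the scene. Friction and masses are not known exactly. Their poses are not given: they have to be found in the camera images.
- chute: Fixed lower section of the green chute, a box duct 130 wide, 60 deep; its top face slopes up away from the robot at 35 degrees and carries the latch. Origin on that face, under the lever's pivot, 120 above the bench. Axes: x up the slope (from latch to keeper), y along the latch's pivots, z square to the face. Top face spans x -120 to 42, y +-65. All x, z given below are mm in this frame.
- seam (a point): Upper end of the lower section's top face (x 42, z 0). Beyond it the loose upper section, same profile, begins at x 46+g and carries the keeper. It slides along x with about 9 N of friction. g, the gap left by whoever pushed it on, is 0 to 11 and is not reported: find the keeper by touch or by sight. Throwing the hooked latch draws g to 0.
- slot_floor (a point): Fixed point (x 81.5, z 27): where the middle of the keeper's slot floor would be if g were 0. Keeper, 20 wide (y +-10): steel post x 56.5+g to 66.5+g, 41 high, its lip (z 36 to 41) reaching on to x 73.5+g; open slot x 73.5+g to 89.5+g, floor at z 27; orange block x 89.5+g to 102+g, 41 high. The crossbar goes down between lip and orange block, then is drawn under the lip.
- pipe (a point): Middle of the fixed horizontal pipe, 40 thick, that crosses over the keeper along y, on two posts 28 thick, 140 to either side. It is in the way of a tool held vertically over the keeper; a tool square to the sloping face (leaning 35 degrees) passes.
- lever_pivot (a point): Lever's fixed pivot (x 0, z 32), axis along y. The loop's own pivot is on the lever, 24 from here on the straight line to the lever's tip.
- crossbar (a point): Middle of the crossbar of the latch's wire loop: 7 thick, 48 long along y over two black end knobs (11 across, 6 long, flat ends at y +-24) that turn freely on it. The loop has two legs (y +-16, 5 thick), 86 from its pivot on the lever to the crossbar's axis, and swings freely. At the start it lies thrown back down the slope, on a stop of its pivot, the crossbar 30 to 70 off the face.
- lever_tip (a point): Tip of the red lever, 85 from the lever's pivot. The lever is straight, 22 wide, 6 thick; red grip 35 to 85 from the pivot. It passes between the loop's legs, and the crossbar passes over its tip.
- lever (a joint): Lever angle, rad. 0: fully thrown, on its stop, tip down the slope and 12 degrees below parallel to it. Grows as the tip swings up and over to the keeper: 1.78 square to the face, 2.65 other stop. Stays where left (0.7 N at the tip). With the loop hooked, throwing it takes about 5 N at the tip; centre is near 0.2, beyond it the spring pulls it down.
- keeper (a joint): Stretch of the keeper's spring (m), down the slope, relative to the upper section: 0 slack, about 0.006 with the latch clamped and the joint home; 8 N per mm.
- offcut_long: bystander: pale wood offcut 160 x 75 x 40, origin under its centre
- offcut_thick: bystander: plywood offcut 110 x 85 x 55, origin under its centre
- round_blank: bystander: round wood blank, 100 across, 30 high, origin under its centre
- bench_brush: bystander: bench brush lying on the bench
- glue: bystander: white bottle 60 across, 150 high, origin under its centre
- mug: bystander: blue mug 80 across, 90 high, origin under its centre
- mallet: bystander: wooden mallet lying on the bench

How it is judged:
By the outcome, as a careful person would: the job done as asked, in the order asked, and still so for the second after the job is handed in, with the robot touching nothing.
It also fails if it takes over 58 s, if anything falls off the work surface, if the arm or the gripper's body presses on something with over 40 N, if the wrist force passes 120 N, or if a joint passes its speed limit or range.

## Working session

There is one attempt and no reset: what is moved stays moved. The work goes in short steps, Python scripts to look and compute and a tool call to move; the robot and the scene stay as the last step left them, time stands still between calls to the robot, and variables do not carry over. Pictures are saved under pics/ and viewed, about 8 in all and at most 12, crops included, and the job is handed in when it is done.

Besides the shell and the picture viewer there is one more tool, called as a command line: name --pt "numbers of a row" for each row, then --argument value for the rest. step_arm: Moves the arm, as the interface text tells. Its arguments: {"type":"object","properties":{"deltas":{"type":"array"},"gripper":{"type":"number"}},"required":["deltas"]}

```bash
mkdir -p pics; ls
python3 - <<'E'
from bench import manip
import cv2
s=manip.observe();print(s)
for n in("scene","top"):
    im=manip.get_image(n);cv2.imwrite(f"pics/{n}0.png",im[:,:,::-1]);print(n,manip.camera_info(n))
E
```

```text
pics
{'time_s': 0.0, 'joints': array([ 1.32801303e+00,  3.20290925e-01,  1.56567804e+00, -2.54279447e-05,
        1.25737473e+00, -2.00258433e-02]), 'qd': array([ 0.00168341, -0.00119314,  0.00168687,  0.00090144, -0.00171737,
       -0.00056657]), 'joint_efforts': array([-4.44560046e-04, -4.12471139e+01, -2.31980360e+01,  7.26084178e-02,
        4.57628758e-02, -1.62948372e-04]), 'tcp_pos': array([126.93015956, 560.30193877, 213.12121644]), 'orientation': array([-1.02729786e-04,  1.11144639e-01,  9.93803855e-01, -8.69557683e-04]), 'contact_force': array([ 0.06251133,  0.22412191, -0.3934877 ]), 'torque': array([-0.04491272,  0.03436949,  0.01901371]), 'finger_gap': 91.61452208323216}
scene {'fx': 419.9928047662208, 'fy': 419.9928047662208, 'cx': 279.5008275422296, 'cy': 208.31001842742108, 'dist': array([0.03239716, 0.        , 0.        , 0.        , 0.        ]), 'rvec': array([ 2.30690988,  0.62148622, -0.25463731]), 'tvec': array([-402.85797431,  -50.70358942, 1417.76138887])}
top {'fx': 497.28820108157, 'fy': 497.28820108157, 'cx': 274.83200559444447, 'cy': 202.73820034108405, 'dist': array([-0.05847269,  0.        ,  0.        ,  0.        ,  0.        ]), 'rvec': array([ 2.13621792, -2.1001425 ,  0.19882471]), 'tvec': array([  -2.97017132,  502.58699761, 1511.91535578])}
```

View pics/scene0.png

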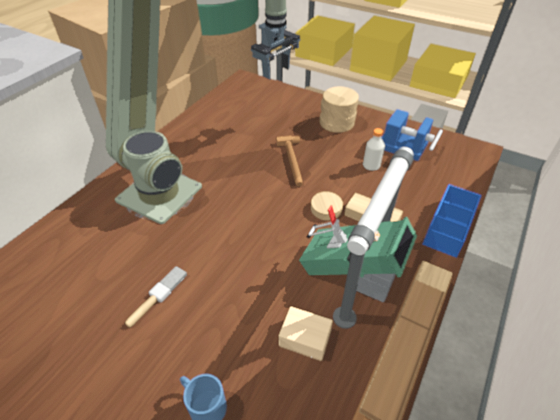

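View pics/top0.png

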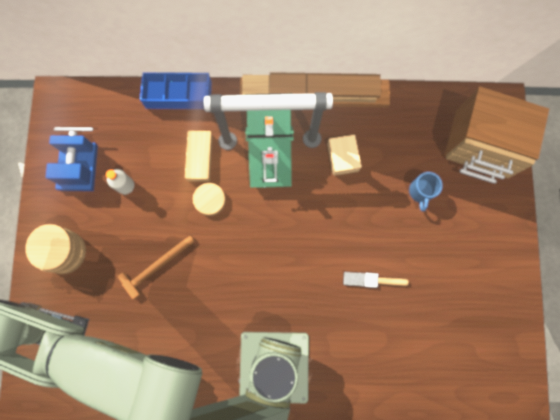

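The chute sits at about (270,155) in the top view, with the pipe above it at (268,102) and the red lever and loop at about (335,222) in the scene view. I'll enlarge both.

Run:
```python
import cv2,numpy as np
a=cv2.imread("pics/scene0.png")[190:290,290:425];b=cv2.imread("pics/top0.png")[85:195,200:335]
a=cv2.resize(a,None,fx=5.0,fy=5.0,interpolation=cv2.INTER_CUBIC)[:, :];b=cv2.resize(b,None,fx=5,fy=5,interpolation=cv2.INTER_CUBIC)
cv2.imwrite("pics/a.png",a);cv2.imwrite("pics/b.png",b)
```

```text
(no output)
```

View pics/a.png

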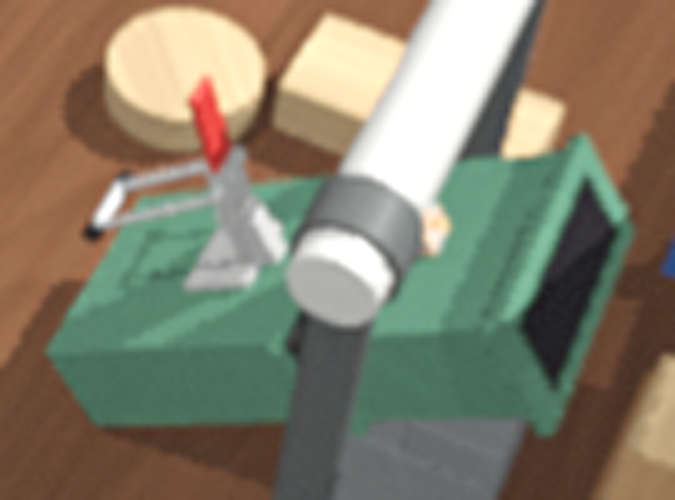

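View pics/b.png

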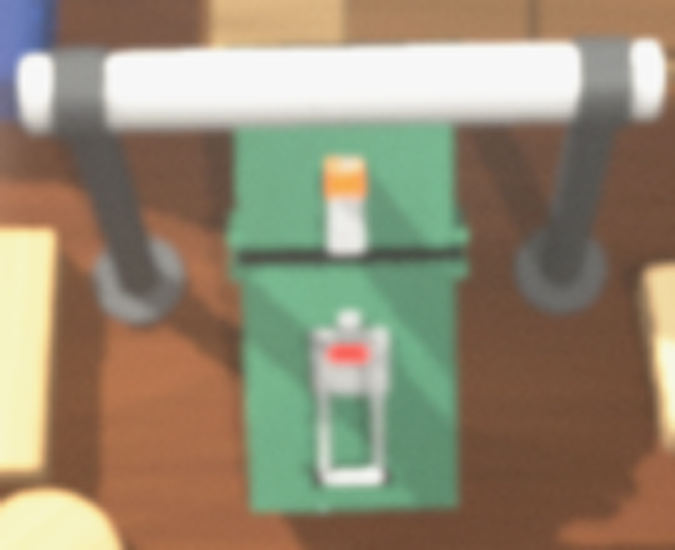

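```bash
cat > h.py <<'E'
import numpy as np,cv2
from scipy.optimize import least_squares
from scipy.spatial.transform import Rotation as R
def proj(P,ci):
    K=np.array([[ci['fx'],0,ci['cx']],[0,ci['fy'],ci['cy']],[0,0,1]])
    return cv2.projectPoints(np.float64(P).reshape(-1,3),ci['rvec'],ci['tvec'],K,ci['dist'])[0][:,0]
def rot(yaw): return R.from_euler('z',yaw).as_matrix()@R.from_euler('y',-35,degrees=True).as_matrix()
def w(P,X,Y,yaw): return np.array([X,Y,120.])+np.atleast_2d(P)@rot(yaw).T
def ld(a): t=a-np.radians(12); return np.array([-np.cos(t),0,np.sin(t)])
piv=np.array([0,0,32.])
def bar(a,b): return piv+24*ld(a)+86*np.array([-np.cos(b),0,np.sin(b)])
E
python3 - <<'E'
from h import *
from bench import manip
ct,cs=manip.camera_info("top"),manip.camera_info("scene")
T=lambda x,y:(x/5+200-.4,y/5+85-.4)
S=lambda x,y:(x/5+290-.4,y/5+190-.4)
y_=np.array([0,1.,0])
def model(p):
    X,Y,yaw,a,b,g=p
    tip=piv+85*ld(a);mid=piv+35*ld(a);c=bar(a,b)
    t=[(-120,65,0),(-120,-65,0),(42,65,0),(42,-65,0),tip,c+21*y_,c-21*y_,(89.5+g,0,41),(56.5+g,0,0)]
    s=[(-120,-65,0),(-120,-65,-60),tip,mid,c+21*y_,c-21*y_]
    return np.r_[proj(w(np.array(t),X,Y,yaw),ct),proj(w(np.array(s),X,Y,yaw),cs)]
obs=np.array([T(253,511),T(458,508),T(243,270),T(462,264),T(347,353),T(318,478),T(386,476),T(345,198),T(347,254),
 S(50,352),S(105,425),S(205,85),S(215,165),S(122,182),S(93,232)])
f=least_squares(lambda p:(model(p)-obs).ravel(),[600,0,0,1.6,.3,5],loss='soft_l1',x_scale=[100,100,.1,.1,.1,5])
print(f.x.round(3));print((model(f.x)-obs).round(1).tolist())
X,Y,yaw,a,b,g=f.x
for n,p in dict(tip=piv+85*ld(a),bar=bar(a,b),slot=(81.5+g,0,27)).items(): print(n,np.round(p),w(p,X,Y,yaw).round())
E
```

```text
[ 6.5053e+02  2.3497e+01  4.3000e-02  2.0400e+00 -1.0800e-01 -9.3800e-01]
[[-0.0, 0.7], [0.2, 0.3], [-0.3, -0.7], [-1.1, -0.6], [0.6, 0.6], [0.4, 0.3], [0.6, 0.3], [0.3, 1.8], [0.2, -2.4], [-0.6, -0.1], [-1.1, 0.5], [-0.0, 0.3], [2.6, -0.8], [1.5, -0.6], [0.9, -0.3]]
tip [ 22.   0. 114.] [[603.  21. 226.]]
bar [-79.   0.  46.] [[559.  20. 112.]]
slot [81.  0. 27.] [[701.  26. 188.]]
```

step_arm --pt "-0.024 -0.022 -0.003 0" --pt "-0.048 -0.044 -0.006 0" --pt "-0.072 -0.067 -0.009 0" --pt "-0.097 -0.089 -0.012 0" --pt "-0.121 -0.111 -0.015 0"

```text
time_s: 0.52
tcp_pos: [221.0, 424.2, 228.7]
orientation: [-0.0, 0.111, 0.994, -0.0]
contact_force: [0.9, -0.2, -0.1]
finger_gap: 91.5
```

step_arm --pt "-0.024 -0.022 -0.003 0" --pt "-0.048 -0.044 -0.006 0" --pt "-0.072 -0.067 -0.009 0" --pt "-0.097 -0.089 -0.012 0" --pt "-0.121 -0.111 -0.015 0"

```text
time_s: 0.93
tcp_pos: [314.5, 289.2, 243.9]
orientation: [-0.0, 0.111, 0.994, -0.0]
contact_force: [0.4, 0.7, 0.4]
finger_gap: 91.4
```

step_arm --pt "-0.024 -0.022 -0.003 0" --pt "-0.048 -0.044 -0.006 0" --pt "-0.072 -0.067 -0.009 0" --pt "-0.097 -0.089 -0.012 0" --pt "-0.121 -0.111 -0.015 0"

```text
time_s: 1.35
tcp_pos: [407.9, 154.2, 258.9]
orientation: [-0.0, 0.111, 0.994, -0.0]
contact_force: [0.7, 1.1, -0.2]
finger_gap: 90.8
```

step_arm --pt "-0.024 -0.022 -0.003 -5" --pt "-0.048 -0.044 -0.006 -10" --pt "-0.072 -0.067 -0.009 -15.2" --pt "-0.097 -0.089 -0.012 -15.2" --pt "-0.121 -0.111 -0.015 -15.2"

```text
time_s: 1.77
tcp_pos: [501.5, 19.2, 273.7]
orientation: [-0.0, -0.021, 1.0, 0.0]
contact_force: [0.6, 0.8, -0.3]
finger_gap: 91.2
```

Run:
```python
from h import *
from bench import manip
s=manip.observe();print(s['time_s'],s['tcp_pos'],R.from_quat(s['orientation'],scalar_first=True).as_matrix().round(3).tolist())
ci=manip.camera_info("wrist");im=manip.get_image("wrist");cv2.imwrite("pics/w1.png",im[:,:,::-1]);np.save("w1.npy",ci,allow_pickle=True)
Rm=cv2.Rodrigues(ci['rvec'])[0];print("cam at",(-Rm.T@ci['tvec']).round(),"dir",Rm[2].round(2))
ct,cs=manip.camera_info("top"),manip.camera_info("scene")
ry=rot(.043)[:,1]
def m(p):
    c=np.array([p[0],p[1],p[2]]);return np.r_[proj([c-p[3]*ry,c+p[3]*ry],ct),proj([c-p[3]*ry],cs)]
o=np.array([(332.6,100.4),(203.4,103),(357.4,245.6)])
f=least_squares(lambda p:(m(p)-o).ravel(),[700,26,300,155]);print(f.x.round(1),f.fun.round(1))
```

```text
1.7667 [501.48617386  19.19538065 273.7374139 ] [[-0.999, -0.042, -0.001], [-0.042, 0.999, 0.0], [0.001, 0.0, -1.0]]
cam at [421.  15. 445.] dir [ 0.29  0.01 -0.96]
[723.3  27.  330.  172.7] [-0.2 -0.5  0.   0.2 -0.3  0.1]
```

View pics/w1.png

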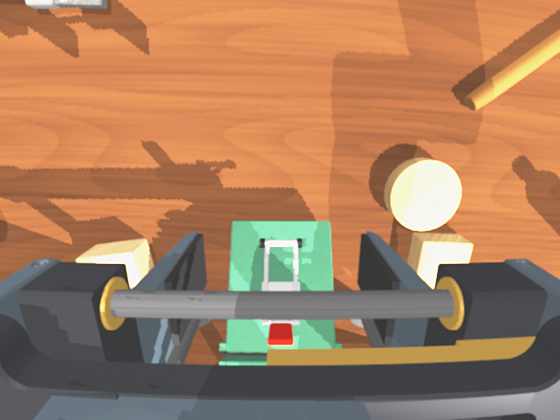

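```bash
cat > fit.py <<'E'
from h import *
from bench import manip
ct,cs=manip.camera_info("top"),manip.camera_info("scene");cw=np.load("w1.npy",allow_pickle=True).item()
Rm=cv2.Rodrigues(ct['rvec'])[0];print("top cam at",(-Rm.T@ct['tvec']).round())
T=lambda x,y:(x/5+200-.4,y/5+85-.4)
S=lambda x,y:(x/5+290-.4,y/5+190-.4)
y_=np.array([0,1.,0])
def model(p):
    X,Y,yaw,a,b,g=p
    tip=piv+85*ld(a);c=bar(a,b)
    t=[(-120,65,0),(-120,-65,0),(42,65,0),(42,-65,0),tip,c+21*y_,c-21*y_,(89.5+g,0,41),(56.5+g,0,41),(102+g,0,41)]
    s=[(-120,-65,0),(-120,-65,-60),tip,c+21*y_,c-21*y_]
    v=[(-120,65,0),(-120,-65,0),c+21*y_,c-21*y_]
    return np.r_[proj(w(np.array(t),X,Y,yaw),ct),proj(w(np.array(s),X,Y,yaw),cs),proj(w(np.array(v),X,Y,yaw),cw)]
obs=np.array([T(253,511),T(458,508),T(243,270),T(462,264),T(347,353),T(318,478),T(386,476),T(345,198),T(347,254),T(345,158),
 S(50,352),S(105,425),S(205,85),S(122,182),S(93,232),(331,221),(232,222),(300,243),(264,243)])
W=np.r_[np.ones(15),.7*np.ones(4)][:,None]
f=least_squares(lambda p:((model(p)-obs)*W).ravel(),[650,23,0.04,2,0,5],loss='soft_l1',x_scale=[100,100,.1,.1,.1,5])
print(f.x.round(3));print((model(f.x)-obs).round(1).tolist())
X,Y,yaw,a,b,g=f.x
for n,p in dict(tip=piv+85*ld(a),P=piv+24*ld(a),pivot=piv,bar=bar(a,b),slot=(81.5+g,0,27)).items(): print(n,np.round(p),w(p,X,Y,yaw).round())
E
python3 fit.py
```

```text
top cam at [ 205.   -5. 1580.]
[ 6.5162e+02  2.4221e+01  3.9000e-02  2.0270e+00 -1.0000e-01  4.6090e+00]
[[-0.4, 0.3], [-0.2, 0.0], [-0.5, -1.1], [-1.3, -0.8], [0.3, 0.6], [0.0, 0.1], [0.3, 0.2], [0.1, -0.5], [0.0, -0.7], [0.0, 3.3], [-0.2, -0.2], [-0.7, 0.4], [0.1, 0.2], [1.8, -0.8], [1.1, -0.6], [-0.3, -0.2], [-0.1, -1.6], [-0.2, 0.2], [-1.3, 0.1]]
tip [ 21.   0. 114.] [[603.  22. 226.]]
P [ 6.  0. 55.] [[625.  23. 169.]]
pivot [ 0.  0. 32.] [[633.  23. 146.]]
bar [-80.   0.  47.] [[560.  21. 112.]]
slot [86.  0. 27.] [[707.  26. 192.]]
```

step_arm --pt "-0.01 0 0.034 0" --pt "-0.021 0 0.068 0" --pt "-0.032 0 0.102 0" --pt "-0.042 0 0.136 0" --pt "-0.0525 0 0.17 0"

```text
time_s: 2.23
tcp_pos: [553.3, 23.2, 102.2]
orientation: [-0.0, -0.021, 1.0, 0.0]
contact_force: [0.9, 1.4, 0.0]
finger_gap: 91.5
```

step_arm --pt "0 0 0 0" --pt "0 0 0 0" --pt "0 0 0 0" --pt "0 0 0 0" --pt "0 0 0 0" --gripper 0.04

```text
time_s: 2.65
tcp_pos: [554.3, 23.1, 106.3]
orientation: [0.002, -0.021, 1.0, 0.0]
contact_force: [-0.3, 0.5, 0.1]
finger_gap: 60.9
```

Run:
```python
from bench import manip
import cv2
s=manip.observe();print(s['time_s'],s['tcp_pos'],s['contact_force'],s['finger_gap'])
im=manip.get_image("wrist");cv2.imwrite("pics/w2.png",cv2.resize(im[180:380,170:390,::-1],None,fx=2.7,fy=2.7))
```

```text
2.65 [554.30513642  23.1424019  106.28512017] [-0.3055353   0.51945071  0.1055102 ] 60.88215197688951
```

View pics/w2.png

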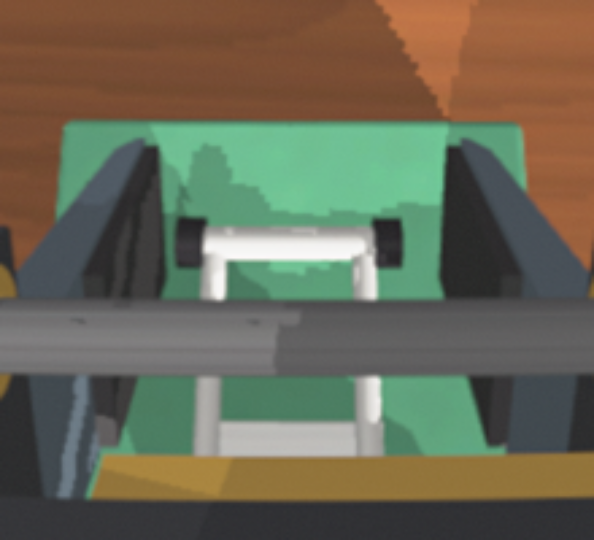

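The bar lies between the pads, and the tool is about 2 mm too far to +y. I'll shift it and close.

step_arm --pt "0 -0.002 0 0" --pt "0 -0.002 0 0" --pt "0 -0.002 0 0" --pt "0 -0.002 0 0" --pt "0 -0.002 0 0" --gripper 0.04

```text
time_s: 3.12
tcp_pos: [554.3, 20.6, 104.4]
orientation: [0.001, -0.021, 1.0, -0.0]
contact_force: [2.0, -2.8, 0.9]
finger_gap: 47.3
```

step_arm --pt "0 -0.002 0 0" --pt "0 -0.002 0 0"

```text
time_s: 3.28
tcp_pos: [554.0, 20.1, 104.1]
orientation: [0.0, -0.021, 1.0, 0.001]
contact_force: [1.6, 2.8, 0.7]
finger_gap: 47.2
```

step_arm --pt "0.013 0 -0.02 0" --pt "0.02 0 -0.0415 0" --pt "0.021 0 -0.064 0" --pt "0.016 0 -0.086 0" --pt "0.016 0 -0.086 0"

```text
time_s: 3.7
tcp_pos: [538.3, 19.4, 193.6]
orientation: [0.002, -0.021, 1.0, 0.001]
contact_force: [-2.1, 2.1, 1.2]
finger_gap: 47.2
```

step_arm --pt "-0.0105 0 -0.02 0" --pt "-0.0255 0 -0.0365 0" --pt "-0.0445 0 -0.0485 0" --pt "-0.066 0 -0.0555 0" --pt "-0.066 0 -0.0555 0"

```text
time_s: 4.12
tcp_pos: [607.5, 22.0, 248.1]
orientation: [0.003, -0.021, 1.0, 0.001]
contact_force: [-1.3, 0.8, 12.6]
finger_gap: 47.6
```

Run:
```python
from bench import manip
import cv2
s=manip.observe();print(s['time_s'],s['tcp_pos'],s['contact_force'],s['finger_gap'])
im=manip.get_image("scene");cv2.imwrite("pics/s2.png",cv2.resize(im[160:280,280:440,::-1],None,fx=5,fy=5,interpolation=cv2.INTER_CUBIC))
```

```text
4.1167 [607.52213181  22.04078577 248.05920203] [-1.34349101  0.76737532 12.57204649] 47.56619655321156
```

View pics/s2.png

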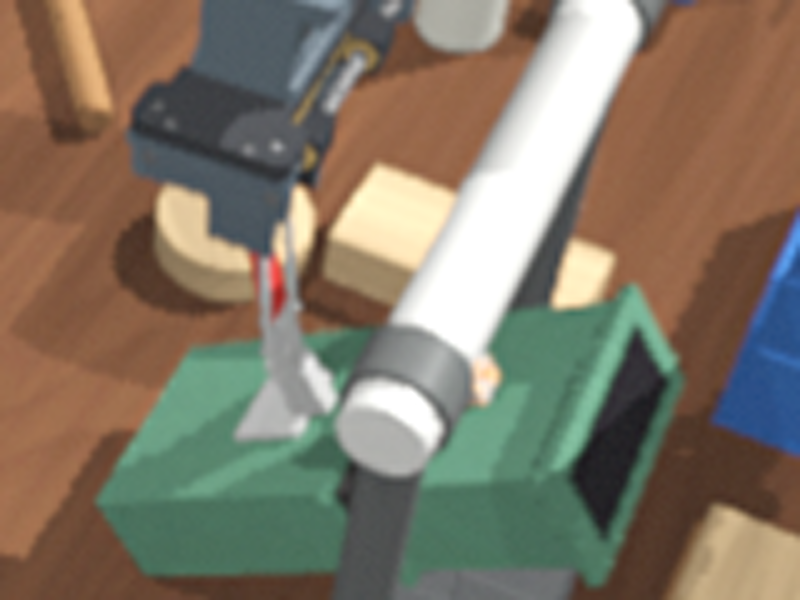

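step_arm --pt "-0.015 0 -0.001 0" --pt "-0.03 0 0 0" --pt "-0.041 0 0.003 0" --pt "-0.05 0 0.006 0" --pt "-0.05 0 0.006 0"

```text
time_s: 4.58
tcp_pos: [654.6, 23.8, 237.5]
orientation: [-0.001, -0.021, 1.0, 0.0]
contact_force: [0.5, 2.3, 2.0]
finger_gap: 47.1
```

step_arm --pt "0 0 0 0" --pt "0 0 0 0" --pt "0 0 0 0" --pt "0 0 0 0" --pt "0 0 0 0" --gripper 0.075

```text
time_s: 5.0
tcp_pos: [653.0, 23.1, 239.4]
orientation: [-0.0, -0.021, 1.0, -0.0]
contact_force: [0.2, -0.1, 0.2]
finger_gap: 74.2
```

Run:
```python
from bench import manip
import cv2
s=manip.observe();print(s['time_s'],s['tcp_pos'],s['contact_force'],s['finger_gap'])
a=manip.get_image("scene")[170:270,300:420,::-1];b=manip.get_image("wrist")[:,:,::-1]
cv2.imwrite("pics/c3.png",cv2.hconcat([cv2.resize(a,(440,366),interpolation=cv2.INTER_CUBIC),cv2.resize(b[200:420,150:370],(366,366))][:2])[:,:800])
```

```text
5.0 [652.96391783  23.06809729 239.41750572] [ 0.22733628 -0.10449702  0.18440147] 74.2238848144229
```

View pics/c3.png

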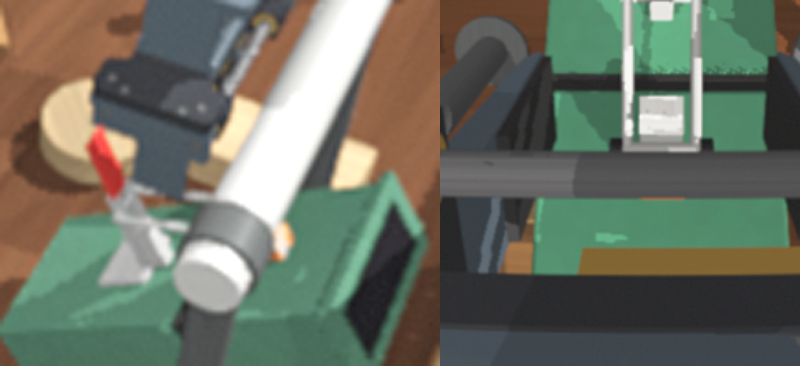

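Run:
```python
from h import *
from bench import manip
cw,cs=manip.camera_info("wrist"),manip.camera_info("scene")
X,Y,yaw=651.6,24.2,.039
V=lambda u,v:(150+(u-440)*220/366,200+v*220/366)
S=lambda u,v:(300+u*120/440,170+v*100/366)
obs=np.array([V(617,146),V(708,146),V(640,97),V(685,97),V(550,74),V(767,74),S(97,133)])
def m(p):
    a,bx,bz,g=p
    return np.r_[proj(w([(bx,-21,bz),(bx,21,bz),(56.5+g,-10,41),(56.5+g,10,41),(42,-65,0),(42,65,0)],X,Y,yaw),cw),proj(w(piv+85*ld(a),X,Y,yaw),cs)]
def res(p):
    a,bx,bz,g=p;P=piv+24*ld(a)
    return np.r_[(m(p)-obs).ravel(),(np.hypot(bx-P[0],bz-P[2])-86)]
f=least_squares(res,[1.9,86,30,5],x_scale=[.1,5,5,5]);print(f.x.round(2),(m(f.x)-obs).round(1).tolist())
for a in(1.8,1.9,2.03):
  for bz in(30.5,44.5):
    P=piv+24*ld(a);bx=P[0]+np.sqrt(86**2-(P[2]-bz)**2);print(a,bz,bx.round(1),proj(w([(bx,21,bz)],X,Y,yaw),cw).round(1),proj(w(piv+85*ld(a),X,Y,yaw),cs).round(1))
print(obs[[1,6]])
```

```text
[ 1.86 82.18 26.89  4.29] [[0.8, 0.2], [-1.0, 0.4], [0.7, -0.0], [-0.4, 0.1], [-3.7, 0.4], [7.9, 1.1], [-0.5, 0.4]]
1.8 30.5 82.6 [[310.5 288.3]] [[324.2 207. ]]
1.8 44.5 85.7 [[312.3 291.1]] [[324.2 207. ]]
1.9 30.5 85.1 [[310.6 291.5]] [[327.  206.7]]
1.9 44.5 88.1 [[312.4 294.5]] [[327.  206.7]]
2.03 30.5 88.3 [[310.7 295.8]] [[330.8 206.8]]
2.03 44.5 91.3 [[312.5 298.9]] [[330.8 206.8]]
[[311.09289617 287.75956284]
 [326.45454545 206.33879781]]
```

The crossbar is in the slot: x≈83 and z≈30, between the lip edge at ≈78 and the block at ≈94. Next I'll compute the lever push path.

```bash
cat > path.py <<'E'
import numpy as np
for i,ph in enumerate(np.linspace(120,232,17)):
    p=np.radians(ph);u=np.array([np.cos(p),np.sin(p)]);n=np.array([np.sin(p),-np.cos(p)])
    if ph<=180: r=70+10*(ph-120)/60;o=16
    else: r=48+8*(ph-180)/47;o=-16
    print(i,ph,(np.array([633,146])+r*u+3*n+[o,0]).round(1))
E
python3 path.py
```

```text
0 120.0 [616.6 208.1]
1 127.0 [608.6 204.6]
2 134.0 [600.9 200.1]
3 141.0 [593.8 194.6]
4 148.0 [587.3 188.1]
5 155.0 [581.5 180.8]
6 162.0 [576.7 172.6]
7 169.0 [572.8 163.9]
8 176.0 [570.1 154.5]
9 183.0 [568.4 146.5]
10 190.0 [567.5 140.3]
11 197.0 [567.5 134. ]
12 204.0 [568.2 127.6]
13 211.0 [569.8 121.1]
14 218.0 [572.2 114.8]
15 225.0 [575.5 108.8]
16 232.0 [579.6 103. ]
```

step_arm --pt "0 0.001 -0.003 0" --pt "0 0.001 -0.003 0" --pt "0 0.001 -0.003 0" --pt "0.005 0.001 -0.003 0" --pt "0.01 0.001 -0.003 0" --gripper 0.0

```text
time_s: 5.52
tcp_pos: [643.1, 23.9, 242.2]
orientation: [-0.0, -0.021, 1.0, 0.0]
contact_force: [-0.9, -0.2, 0.2]
finger_gap: 44.7
```

step_arm --pt "0.003 0 0.006 0" --pt "0.006 0 0.014 0" --pt "0.01 0 0.022 0" --pt "0.013 0 0.03 0" --pt "0.013 0 0.03 0"

```text
time_s: 5.93
tcp_pos: [628.5, 23.3, 209.9]
orientation: [-0.002, -0.021, 1.0, 0.0]
contact_force: [0.4, -0.1, -0.3]
finger_gap: 11.2
```

step_arm --pt "0.0134 0 0.004 0" --pt "0.0214 0 0.0075 0" --pt "0.029 0 0.012 0" --pt "0.036 0 0.0175 0" --pt "0.043 0 0.024 0"

```text
time_s: 6.35
tcp_pos: [588.1, 21.5, 188.7]
orientation: [0.001, -0.021, 1.0, 0.0]
contact_force: [3.3, 1.2, 1.2]
finger_gap: 0.6
```

Run:
```python
from bench import manip
import cv2
s=manip.observe();print(s['time_s'],s['tcp_pos'],s['contact_force'],s['finger_gap'])
a=manip.get_image("scene")[170:270,300:420,::-1];b=manip.get_image("wrist")[:,:,::-1]
cv2.imwrite("pics/c4.png",cv2.hconcat([cv2.resize(a,(440,366),interpolation=cv2.INTER_CUBIC),cv2.resize(b[200:420,170:390],(366,366))])[:,:800])
```

```text
6.35 [588.14223134  21.50227618 188.6549877 ] [3.29479064 1.18498489 1.16436524] 0.5551055035471308
```

View pics/c4.png

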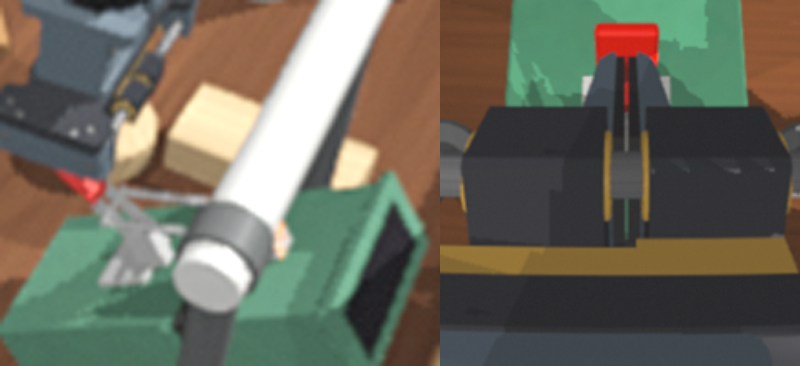

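The lever (red) is being pushed down, with the closed fingers centred on it and the loop still hooked. I'll continue.

step_arm --pt "0.006 0 0.0073 0" --pt "0.0106 0 0.0155 0" --pt "0.0145 0 0.0242 0" --pt "0.0172 0 0.0336 0" --pt "0.0189 0 0.0416 0"

```text
time_s: 6.87
tcp_pos: [570.1, 20.8, 146.9]
orientation: [0.002, -0.021, 1.0, 0.0]
contact_force: [5.2, 0.2, 8.3]
finger_gap: 0.4
```

step_arm --pt "0.001 0 0.0062 0" --pt "0.001 0 0.0125 0" --pt "0 0 0.019 0" --pt "-0.0015 0 0.0255 0" --pt "-0.0038 0 0.032 0"

```text
time_s: 7.28
tcp_pos: [571.3, 20.8, 113.7]
orientation: [-0.001, -0.021, 1.0, 0.0]
contact_force: [0.2, -0.4, 0.8]
finger_gap: 0.4
```

step_arm --pt "-0.0033 0 0.006 0" --pt "-0.0074 0 0.012 0" --pt "-0.0085 0 0.0135 0" --pt "-0.0085 0 0.0135 0"

```text
time_s: 7.62
tcp_pos: [575.4, 21.0, 105.8]
orientation: [-0.006, -0.021, 1.0, -0.0]
contact_force: [-21.9, -0.9, 39.8]
finger_gap: 0.3
```

Run:
```python
from bench import manip
import cv2
s=manip.observe();print(s['time_s'],s['tcp_pos'],s['contact_force'],s['finger_gap'])
a=manip.get_image("scene")[170:270,300:420,::-1];b=manip.get_image("wrist")[:,:,::-1]
cv2.imwrite("pics/c5.png",cv2.hconcat([cv2.resize(a,(440,366),interpolation=cv2.INTER_CUBIC),cv2.resize(b[200:420,170:390],(366,366))])[:,:800])
```

```text
7.6167 [575.40021503  21.04570807 105.78372171] [-21.89163253  -0.92639723  39.82409817] 0.2837167053277544
```

View pics/c5.png

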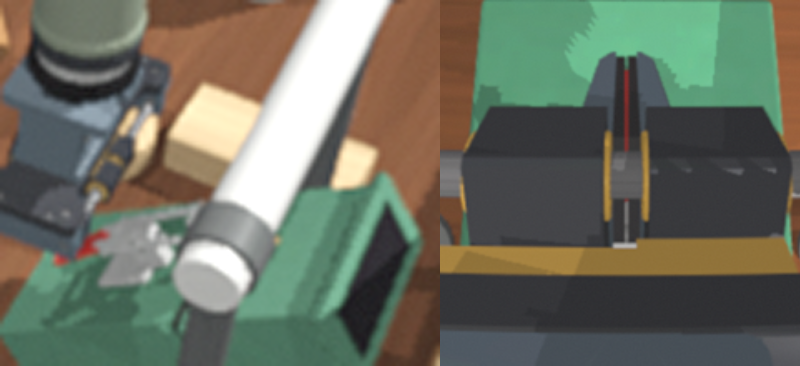

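The stop is reached, with the contact force climbing to about 45 N. I'm backing off now.

step_arm --pt "0.008 0 -0.012 0" --pt "0.02 0 -0.045 0" --pt "0.04 0 -0.085 0" --pt "0.06 0 -0.12 0" --pt "0.08 0 -0.15 0"

```text
time_s: 8.13
tcp_pos: [500.0, 17.8, 252.3]
orientation: [-0.001, -0.021, 1.0, 0.0]
contact_force: [0.8, -0.0, 0.2]
finger_gap: 0.4
```

step_arm --pt "0.03 0 -0.02 0" --pt "0.06 0 -0.02 0" --pt "0.06 0 -0.02 0" --pt "0.06 0 -0.02 0" --pt "0.06 0 -0.02 0"

```text
time_s: 8.55
tcp_pos: [441.2, 15.3, 270.6]
orientation: [-0.001, -0.021, 1.0, 0.0]
contact_force: [0.0, -0.5, -0.3]
finger_gap: 0.0
```

Run:
```python
from h import *
from bench import manip
s=manip.observe();print(s['time_s'],s['tcp_pos'],s['contact_force'],s['finger_gap'])
a=manip.get_image("scene")[:,:,::-1];b=manip.get_image("top")[:,:,::-1];c=manip.get_image("wrist")
cv2.imwrite("pics/top9.png",b)
z=lambda i:cv2.resize(i,(400,400),interpolation=cv2.INTER_CUBIC)
cv2.imwrite("pics/c6.png",cv2.hconcat([z(a[180:280,310:410]),z(b[95:195,220:320])]))
o=cv2.imread("pics/top0.png");d=cv2.absdiff(o,b).max(2);cv2.imwrite("pics/diff.png",d)
X=(651.6,24.2,.039)
ct,cs=manip.camera_info("top"),manip.camera_info("scene")
tip=piv+85*ld(0.);P=piv+24*ld(0.)
print("a=0 tip scene crop",((proj(w(tip,*X),cs)-[310,180])*4).round(),"top crop",((proj(w(tip,*X),ct)-[220,95])*4).round())
for g in(0,5): print(g,"orange front/post front/seam2 top crop",((proj(w([(89.5+g,0,41),(56.5+g,0,41),(46+g,0,0),(42,0,0)],*X),ct)-[220,95])*4).round().tolist())
```

```text
8.55 [441.22739781  15.29792781 270.57751981] [ 0.04039582 -0.46589705 -0.31333369] 0.019217723077879122
a=0 tip scene crop [[ 29. 236.]] top crop [[201. 330.]]
0 orange front/post front/seam2 top crop [[195.0, 121.0], [196.0, 165.0], [197.0, 163.0], [197.0, 168.0]]
5 orange front/post front/seam2 top crop [[195.0, 114.0], [196.0, 158.0], [196.0, 157.0], [197.0, 168.0]]
```

View pics/c6.png

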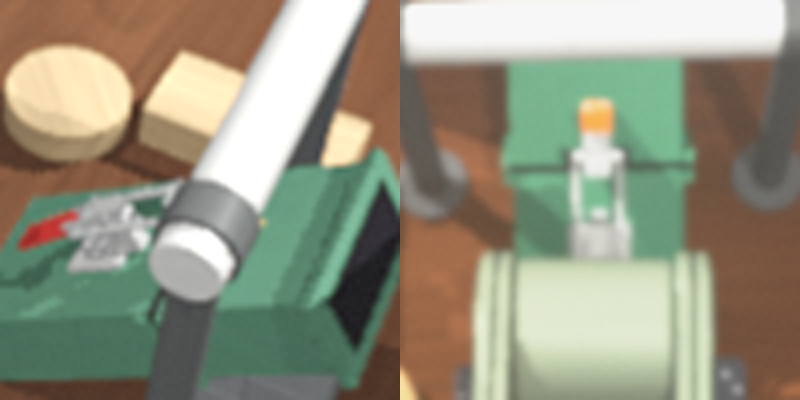

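Lever tip is at (25,240) in the scene crop, against a predicted (29,236) for fully down. In the top crop the seam has narrowed to a thin line at row 165, and the bar is hooked under the lip. Handing in.

```bash
python3 -c "
from bench import manip
s=manip.observe();print(s['time_s'],s['contact_force']);print(manip.sign_off())"
```

```text
8.7 [0.38580864 0.04290756 0.66376527]
the job is handed in; nothing more can be done
None
```

The latch is hooked and thrown, and I handed the job in at 8.7 s of robot time.

- **Loop:** I gripped the crossbar by its end knobs and carried the loop over the lever. The pipe blocks a vertical tool over the keeper, so I let the crossbar drop the last part into the slot. A wrist-camera fit then put it at x≈82–83, between lip and orange block.
- **Lever:** I pushed the red lever over and down onto its stop with the closed fingers, then backed the arm off. About 0.9 s after letting go, the lever was still down, its tip about 2 px from where fully thrown should appear.
- **Joint:** the seam closed from about 4–5 mm of gap to a thin line, and the crossbar sits at the keeper's lip. I could not read the spring stretch or lever angle directly, so these rest on the pictures.
- **Force:** the fingertips pressed on the lever stop with about 45 N for a moment. That is under the 120 N wrist limit, and it was the fingertips pressing, not the gripper body. With the arm clear, contact force read below 1 N.
- **Bystanders:** I went nowhere near them with the tool, and the two wood pieces visible in the last view look unmoved. I did not check the rest again.

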